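Roll the ring drum onto the reader plate

ROBOT

A 7-joint arm with a two-finger parallel gripper is mounted at the origin on the work surface. World frame = base frame: x ahead of the robot, y to its left, z up, the work surface at z = 0. Lengths are in m, angles in rad, forces in N, time in s.
With the tool pointing down it reaches from about 0.425 to 1.025 m from the base axis. Payload 9.4 kg.
Tool frame: the origin (TCP) lies at the very end of the fingers, on their centre line; the grasp point (between the pads) lies 19 mm behind it; z points along the fingers, y is the direction in which the jaws open and shut (so a half turn about z gives the same grasp; the last joint's range is limited). The gripper opens to 93 mm and grips with 3 to 60 N. Pads are 15 mm wide; open, the fingers measure 128 mm over their backs; the gripper's body (75 mm by 188 mm) begins 65 mm behind the grasp point.
Start: joints at [-1.327, 0.599, -0.003, 1.599, 0.002, 0.943, -0.08], TCP at [0.229, 0.688, 0.219] pointing down, gripper open.
Joint ranges: [-2.57, 2.57], [-0.35, 1.97], [-1.29, 1.29], [0.11, 2.56], [-1.05, 4.19], [0.11, 1.86], [-2.63, 2.63]. Speed limits (rad/s): [2.22, 2.22, 3.01, 3.01, 3.14, 3.14, 3.14].

INTERFACE

Orientations are given as a rotation vector (axis times angle).
In Python, from cell import env gives the robot as it stands.
- The arm moves only by the tool move_arm, never from a script. Its argument "motion" is a list of rows, each an object of numbers: "dx", "dy", "dz": the shift along the world's x, y, z in mm; "yaw": the turn about the world's z in degrees; "jaw": the finger opening in mm, from 0 to 93. A call has 1 to 12 rows; each row is the pose to reach, as a shift and turn from the pose commanded when the call began; what a row does not reach only later rows make up. A row lasts 1/10 s, in which the tool goes at most 50 mm and 8.59 degrees, less where a joint would pass 70% of its speed; a pose out of reach is approached as far as the arm can. A call with a gripper value outside its range is refused whole. The fingers move at their own pace and stop on an object; the grip force is fixed at half the most. Time passes only in rows, so rows that repeat a pose let the fingers close. It gives the time, the measured TCP pose, the force and the opening at its end, in the units of the state.
- env.get_obs(): the state, without advancing time (a new reading comes with each control period).
- env.capture(name): name is "scene" or "top"; returns (picture, depth): 400x640x3 uint8, blue, green, red; 400x640 float32, m along the optical axis (not along the pixel's ray), 0 where there is no reading.
- env.get_calibration(name): a dict with "K" (3x3 intrinsics, pixels), "pose" (4x4, takes a point from camera to world coordinates). Camera axes: x right, y down, z forward; pixel columns grow to the right and rows downward; lengths in m; the calibration is good to about 2 mm. A picture is of the moment at which its call begins. get_calibration takes no time and is no camera call.
- env.close_job(): hands the job in, once; it reports no verdict.
Trained networks look in the newest picture that a camera, given by its name, has taken for a name from the list of things; names that differ only in an ending like _2 or _b are one class to them, and where a whole thing is asked for, a point or a joint stands for the part that bears it (a point fixed in the world has none). Each returns a list of dicts, best first, with "score" (0 to 1); they miss things now and then, are a little off and sometimes report something else, mostly with a low value. They report only what shows in the picture. A call takes as long as a camera call. They do not tell look-alikes from the thing itself.
- env.spot_in(camera, query): "location" ([row, column] in pixels, amid what is visible of it).
- env.masks_of(camera, query): "pixels" (400x640 bool, what is visible of it) and "location" ([row, column] in pixels, amid what is visible of it).
- env.place_of(camera, query): "location" ([row, column] in pixels: a listed point, or the origin of a listed thing).
The state is a dict: "t": time; "joints": joint angles; "dq": joint speeds; "joint_efforts": joint torques, N m; "eef_pos": TCP position; "ee_rot": TCP orientation; "ft_force": force on the tool from outside, world axes, zero at the start; "ft_torque": the same for the moment, N m; "grip_width": opening from 0.0 (shut) to 1.0 (fully open).
Only numpy, scipy, OpenCV 4.12 (cv2) and the standard library are available. Lean on these libraries where they do the work, as an engineer would, in place of code of your own. Each camera call takes 0.05 s, during which the arm holds its last target.

TASK

Roll the cardboard ring drum, lying on its side on the rubber mat, over to the thin reader plate by pushing along its top with the fingertips, and leave it lying still, centred and square on the plate with its axis over the plate's middle line. Push only on its upper part: do not shove it low on its side, grasp it, lift it or stand it up, and do not disturb the other things.

Things in the scene. Friction and masses are not known exactly. Their poses are not given: they have to be found in the camera images.
- drum: cardboard cylinder with steel-rimmed ends, 100 mm diameter, 140 mm long, 0.25 to 0.5 kg, lying on its side on the mat, free to roll with slight rolling resistance. Origin at its centre, 50 mm above the mat. x: its long axis (level); it rolls at right angles to that. z points up at the start and turns as it rolls. A fingertip that strokes its top without slipping moves twice as far as the drum
- plate: thin light-grey plate fixed on the mat, 200 by 60 mm, dark middle line along its length; it does not hinder rolling (the drum lies on it at the mat's height). Origin at its centre, on the mat. x along the middle line, y across. It lies 14 to 20 cm left or right of the drum, nearly in its rolling direction and nearly parallel to it
- mat: black rubber mat fixed to the table, 360 by 440 mm, 4 mm thick. Origin at the centre of its underside, x along the 360 mm side; drum and plate lie on its middle, one towards its +y end, the other towards its -y end, both roughly parallel to its x axis
- jar: bystander: small capped jar standing near the edge of the mat, 48 mm wide, 68 mm tall. Origin under its base
- cup: bystander: steel cup standing near the edge of the mat, 60 mm wide, 70 mm tall. Origin under its base
- carton: bystander: small cardboard box near the edge of the mat, 48 by 60 mm, 40 mm tall. Origin under its base
- rack: bystander: wooden strip with five short metal posts near the edge of the mat, 40 by 120 mm, 38 mm tall. Origin under its base
- handset: bystander: flat grey hand reader near the edge of the mat, 45 by 110 mm, 23 mm tall. Origin under its base
- can: bystander: can standing on the table to the right of the mat, 72 mm wide, 105 mm tall. Origin under its base
- bowl: bystander: terracotta bowl on the table to the left of the mat, 120 mm wide, 50 mm tall. Origin under its base
Things that resemble listed ones, but are neither listed nor needed, are in the scene too. Of the things that look like the drum, take the one that is farthest to the robot's left at the start.

How it is judged:
By the outcome, as a careful person would: the job done as asked, in the order asked, and still so for the second after the job is handed in, with the robot touching nothing.
It also fails if it takes over 72 s, if anything falls off the work surface, if the arm or the gripper's body presses on something with over 40 N, if the wrist force passes 120 N, or if a joint passes its speed limit or range.

## Working session

There is one attempt and no reset: what is moved stays moved. The work goes in short steps, Python scripts to look and compute and a tool call to move; the robot and the scene stay as the last step left them, time stands still between calls to the robot, and variables do not carry over. Pictures are saved under pics/ and viewed, and the job is handed in when it is done.

Besides the shell and the picture viewer there is one more tool, called after "Call:" by a JSON object that holds its "fn" and its "kwargs". move_arm: Moves the arm, as the interface text tells. Its arguments: {"type":"object","properties":{"motion":{"type":"array","items":{"type":"object","properties":{"dx":{"type":"number"},"dy":{"type":"number"},"dz":{"type":"number"},"yaw":{"type":"number"},"jaw":{"type":"number"}}}}},"required":["motion"]}

```bash
mkdir -p pics; ls
cat > h.py <<'E'
from cell import env
import numpy as np, cv2
def pt(name,rc,depth):
    c=env.get_calibration(name);K=np.array(c["K"]);T=np.array(c["pose"])
    r,q=rc; z=depth[int(round(r)),int(round(q))]
    p=np.array([(q-K[0,2])*z/K[0,0],(r-K[1,2])*z/K[1,1],z,1]);return (T@p)[:3]
def cloud(name,depth):
    c=env.get_calibration(name);K=np.array(c["K"]);T=np.array(c["pose"])
    v,u=np.mgrid[:400,:640];z=depth
    p=np.stack([(u-K[0,2])*z/K[0,0],(v-K[1,2])*z/K[1,1],z],-1)
    return p@T[:3,:3].T+T[:3,3]
E
python3 - <<'E'
from h import *
o=env.get_obs();print(o)
for n in("scene","top"):
    p,d=env.capture(n);cv2.imwrite(f"pics/{n}0.png",p)
    C=cloud(n,d);np.save(f"{n}0.npy",C)
    for q in("drum","plate","mat"):
        for m in env.masks_of(n,q)[:4]:
            k=m["pixels"]&(d>0);print(n,q,round(m["score"],2),m["location"],k.sum(),np.median(C[k],0).round(3),np.percentile(C[k],[2],0).round(3),np.percentile(C[k],98,0).round(3))
E
```

```text
pics
{'t': 0.0, 'joints': array([-1.32668309,  0.60011122, -0.00255827,  1.60010979,  0.00181285,
        0.94286949, -0.07979041]), 'dq': array([ 0.00013637,  0.00080208, -0.00012642, -0.00069636, -0.00099045,
       -0.00096619, -0.00028353]), 'joint_efforts': array([-5.85841499e-04, -7.65062141e+01,  1.49719723e+00, -2.52357674e+01,
       -5.24184736e-02,  1.68752630e-02,  1.74178690e-04]), 'eef_pos': array([0.22848271, 0.68756186, 0.21777696]), 'ee_rot': array([-5.01621420e-01, -3.10118498e+00,  2.34413810e-03]), 'ft_force': array([-0.87506815,  0.0537544 , -0.22779244]), 'ft_torque': array([0.01300216, 0.06574962, 0.04524991]), 'grip_width': 1.0015333673936988}
scene drum 0.94 [159.7, 192.9] 1350 [ 0.733 -0.375  0.087] [[ 0.654 -0.435  0.025]] [ 0.796 -0.348  0.105]
scene drum 0.84 [174.4, 304.1] 1502 [ 0.521 -0.062  0.09 ] [[ 0.414 -0.143  0.004]] [ 0.581 -0.027  0.108]
scene plate 0.6 [215.8, 335.2] 1016 [0.523 0.084 0.006] [[ 0.426  0.048 -0.   ]] [0.617 0.118 0.012]
scene mat 0.56 [213.1, 326.4] 7473 [0.548 0.035 0.005] [[ 0.352 -0.207 -0.001]] [0.702 0.221 0.011]
scene mat 0.41 [191.4, 374.4] 440 [0.387 0.125 0.026] [[0.361 0.07  0.01 ]] [0.408 0.178 0.033]
top drum 0.94 [136.2, 445.2] 1807 [ 0.71  -0.384  0.091] [[ 0.648 -0.441  0.017]] [ 0.787 -0.344  0.104]
top drum 0.89 [211.7, 345.9] 1745 [ 0.499 -0.072  0.097] [[ 0.433 -0.123  0.039]] [ 0.572 -0.026  0.108]
top plate 0.78 [212.0, 290.9] 1257 [0.515 0.088 0.006] [[0.423 0.055 0.   ]] [0.615 0.122 0.011]
top mat 0.88 [213.1, 309.7] 11758 [0.51  0.018 0.005] [[ 0.336 -0.206 -0.001]] [0.693 0.225 0.011]
```

View pics/scene0.png

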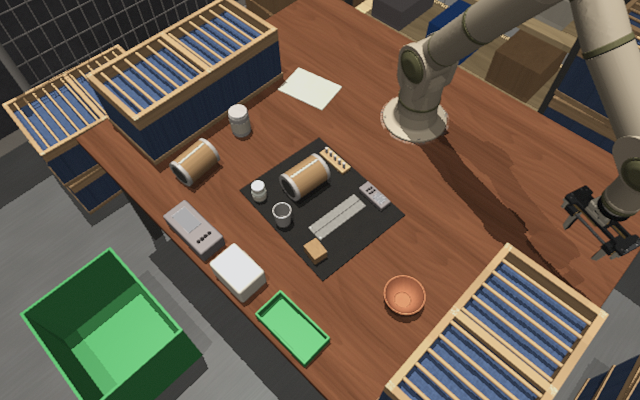

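View pics/top0.png

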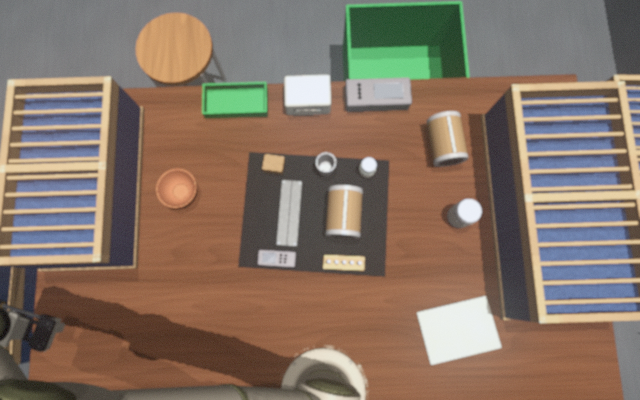

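```bash
cat >> h.py <<'E'
def drumfit(C,x0,y0,x1,y1):
    # top surface points: fit axis; cylinder R=.05 centre z .054
    from scipy.optimize import least_squares
    P=C.reshape(-1,3);P=P[np.isfinite(P).all(1)]
    k=(P[:,0]>x0)&(P[:,0]<x1)&(P[:,1]>y0)&(P[:,1]<y1)&(P[:,2]>.07)&(P[:,2]<.13)
    P=P[k]
    def f(q):
        # axis: y = a + b*(x-xm), z=zc
        d=(P[:,1]-q[0]-q[1]*(P[:,0]-.5))/np.hypot(1,q[1])
        return np.hypot(d,P[:,2]-q[2])-.05
    s=least_squares(f,[np.median(P[:,1]),0,.054],loss="soft_l1",f_scale=.003)
    a,b,z=s.x
    t=((P[:,0]-.5)+b*(P[:,1]-a))/np.hypot(1,b)
    top=P[:,2]>.09
    lo,hi=np.percentile(t[top],[1,99]);m=(lo+hi)/2
    return dict(center=np.array([.5+m/np.hypot(1,b),a+b*m/np.hypot(1,b),z]).round(4),ang=round(np.degrees(np.arctan(b)),2),len=round(hi-lo,4),rms=np.sqrt(np.mean(f(s.x)**2)).round(4),n=len(P))
def platefit(C,img,mask):
    P=C[mask];P=P[(P[:,2]>0)&(P[:,2]<.015)]
    r=cv2.minAreaRect((P[:,:2]*1000).astype(np.float32));return r
E
python3 - <<'E'
from h import *
for n in("scene","top"):
    C=np.load(n+"0.npy");print(n,drumfit(C,.38,-.16,.62,.0))
    p,d=env.capture(n)
    m=[m for m in env.masks_of(n,"plate")][0]["pixels"]&(d>0)
    print(platefit(C,p,m))
E
```

```text
scene {'center': array([ 0.5085, -0.0808,  0.0545]), 'ang': np.float64(-5.73), 'len': np.float64(0.1392), 'rms': np.float64(0.005), 'n': 1086}
((519.7036743164062, 82.90215301513672), (64.75494384765625, 203.0861053466797), 84.36753845214844)
top {'center': array([ 0.5046, -0.0755,  0.0544]), 'ang': np.float64(-5.63), 'len': np.float64(0.1386), 'rms': np.float64(0.0031), 'n': 1614}
((519.3045654296875, 88.70462036132812), (65.28900909423828, 200.759033203125), 84.39901733398438)
```

The pictures show the drum to use (the one farther left) at top px (211,345), its decoy at (136,445), and the plate at (212,290), with its line nearly parallel to the drum's axis. The drum's axis is at about (0.5065, -0.078) and -5.7°. It has to roll 164 mm in +y. I'll move over its top with the jaws open along the axis.

Call:
{"fn": "move_arm", "kwargs": {"motion": [{"dx": 25, "dy": -40, "yaw": -6, "jaw": 70}, {"dx": 50, "dy": -80, "yaw": -12, "jaw": 70}, {"dx": 75, "dy": -120, "yaw": -18, "jaw": 70}, {"dx": 100, "dy": -160, "yaw": -24, "jaw": 70}, {"dx": 125, "dy": -200, "yaw": -30, "jaw": 70}, {"dx": 150, "dy": -240, "yaw": -36, "jaw": 70}, {"dx": 170, "dy": -285, "yaw": -42, "jaw": 70}, {"dx": 190, "dy": -330, "yaw": -48, "jaw": 70}, {"dx": 205, "dy": -375, "yaw": -54, "jaw": 70}, {"dx": 220, "dy": -420, "yaw": -60, "jaw": 70}, {"dx": 230, "dy": -465, "yaw": -66, "jaw": 70}, {"dx": 240, "dy": -510, "yaw": -70, "jaw": 70}]}}

```text
validation failed for argument at $.mo...
```

Call:
{"fn": "move_arm", "kwargs": {"motion": [{"dx": 10, "dy": -45, "yaw": -2, "jaw": 70}, {"dx": 20, "dy": -90, "yaw": -4, "jaw": 70}, {"dx": 27, "dy": -135, "yaw": -6, "jaw": 70}, {"dx": 32, "dy": -180, "yaw": -7.3, "jaw": 70}, {"dx": 35, "dy": -225, "yaw": -7.3, "jaw": 70}, {"dx": 37, "dy": -263, "dz": -20, "yaw": -7.3, "jaw": 70}, {"dx": 37, "dy": -263, "dz": -60, "yaw": -7.3, "jaw": 70}, {"dx": 37, "dy": -263, "dz": -88, "yaw": -7.3, "jaw": 70}, {"dx": 37, "dy": -263, "dz": -88, "yaw": -7.3, "jaw": 70}, {"dx": 37, "dy": -263, "dz": -88, "yaw": -7.3, "jaw": 70}]}}

```text
validation failed for argument at $.mo...
```

Call:
{"fn": "move_arm", "kwargs": {"motion": [{"dx": 25, "dy": -40, "dz": 0, "yaw": -6, "jaw": 70}, {"dx": 50, "dy": -80, "dz": 0, "yaw": -12, "jaw": 70}, {"dx": 75, "dy": -120, "dz": 0, "yaw": -18, "jaw": 70}, {"dx": 100, "dy": -160, "dz": 0, "yaw": -24, "jaw": 70}, {"dx": 125, "dy": -200, "dz": 0, "yaw": -30, "jaw": 70}, {"dx": 150, "dy": -240, "dz": 0, "yaw": -36, "jaw": 70}, {"dx": 170, "dy": -285, "dz": 0, "yaw": -42, "jaw": 70}, {"dx": 190, "dy": -330, "dz": 0, "yaw": -48, "jaw": 70}, {"dx": 205, "dy": -375, "dz": 0, "yaw": -54, "jaw": 70}, {"dx": 220, "dy": -420, "dz": 0, "yaw": -60, "jaw": 70}, {"dx": 230, "dy": -465, "dz": 0, "yaw": -66, "jaw": 70}, {"dx": 240, "dy": -510, "dz": 0, "yaw": -70, "jaw": 70}]}}

```text
t: 1.8
eef_pos: [0.469, 0.1763, 0.2189]
ee_rot: [2.194, 2.248, 0.001]
ft_force: [1.9, -0.6, -0.0]
grip_width: 0.753
```

Call:
{"fn": "move_arm", "kwargs": {"motion": [{"dx": 10, "dy": -45, "dz": 0, "yaw": -2, "jaw": 70}, {"dx": 20, "dy": -90, "dz": 0, "yaw": -4, "jaw": 70}, {"dx": 27, "dy": -135, "dz": 0, "yaw": -6, "jaw": 70}, {"dx": 32, "dy": -180, "dz": 0, "yaw": -7.3, "jaw": 70}, {"dx": 35, "dy": -225, "dz": 0, "yaw": -7.3, "jaw": 70}, {"dx": 37, "dy": -263, "dz": -20, "yaw": -7.3, "jaw": 70}, {"dx": 37, "dy": -263, "dz": -60, "yaw": -7.3, "jaw": 70}, {"dx": 37, "dy": -263, "dz": -88, "yaw": -7.3, "jaw": 70}, {"dx": 37, "dy": -263, "dz": -100, "yaw": -7.3, "jaw": 70}, {"dx": 37, "dy": -263, "dz": -105, "yaw": -7.3, "jaw": 70}, {"dx": 37, "dy": -263, "dz": -105, "yaw": -7.3, "jaw": 70}, {"dx": 37, "dy": -263, "dz": -105, "yaw": -7.3, "jaw": 70}]}}

```text
t: 3.0
eef_pos: [0.5063, -0.0848, 0.1146]
ee_rot: [2.327, 2.108, 0.002]
ft_force: [-0.1, 0.1, -0.1]
grip_width: 0.755
```

Run:
```python
from h import *
for n in("scene","top"):
    p,d=env.capture(n);cv2.imwrite(f"pics/{n}1.png",p[80:300,160:480] if 0 else cv2.resize(p[100:300,160:480],None,fx=2.4,fy=2.4))
print(env.get_obs()["eef_pos"],env.get_obs()["ft_force"],env.get_obs()["t"])
```

```text
[ 0.5063048  -0.08481364  0.11471038] [ 1.1787195  -0.06536396  1.13884061] 3.1
```

View pics/scene1.png

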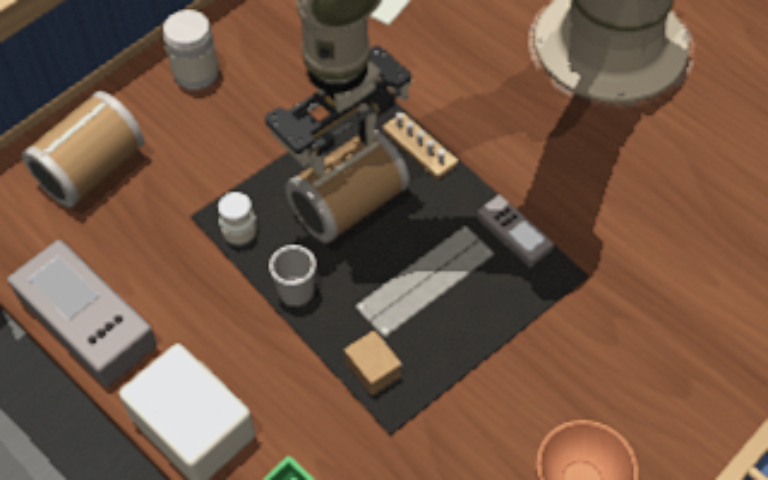

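The fingers are just above the drum, at about px (350,160) in the zoomed view, lined up with its axis. Next I'll lower them until they touch.

Call:
{"fn": "move_arm", "kwargs": {"motion": [{"dx": 0, "dy": 0, "dz": -4, "yaw": 0, "jaw": 70}, {"dx": 0, "dy": 0, "dz": -8, "yaw": 0, "jaw": 70}, {"dx": 0, "dy": 0, "dz": -10, "yaw": 0, "jaw": 70}, {"dx": 0, "dy": 0, "dz": -10, "yaw": 0, "jaw": 70}]}}

```text
t: 3.5
eef_pos: [0.5057, -0.0851, 0.1041]
ee_rot: [2.329, 2.108, 0.001]
ft_force: [-1.7, 0.1, 11.9]
grip_width: 0.756
```

Call:
{"fn": "move_arm", "kwargs": {"motion": [{"dx": 0.3, "dy": 3, "dz": 0, "yaw": 0, "jaw": 70}, {"dx": 1, "dy": 10, "dz": 0, "yaw": 0, "jaw": 70}, {"dx": 2, "dy": 20, "dz": 0, "yaw": 0, "jaw": 70}, {"dx": 3, "dy": 30, "dz": -0.2, "yaw": 0, "jaw": 70}, {"dx": 4, "dy": 39, "dz": -0.4, "yaw": 0, "jaw": 70}, {"dx": 4.7, "dy": 47, "dz": -1, "yaw": 0, "jaw": 70}, {"dx": 5.4, "dy": 54, "dz": -1.7, "yaw": 0, "jaw": 70}, {"dx": 5.8, "dy": 58, "dz": -2.2, "yaw": 0, "jaw": 70}, {"dx": 6, "dy": 60, "dz": -2.5, "yaw": 0, "jaw": 70}, {"dx": 6, "dy": 60, "dz": -2.5, "yaw": 0, "jaw": 70}]}}

```text
t: 4.5
eef_pos: [0.5118, -0.0241, 0.1016]
ee_rot: [-2.328, -2.109, -0.002]
ft_force: [-2.2, 1.8, 12.4]
grip_width: 0.75
```

```bash
cat > look.py <<'E'
from h import *
import sys
i=sys.argv[1]; y0=float(sys.argv[2]);y1=float(sys.argv[3])
for n in("scene","top"):
    p,d=env.capture(n);cv2.imwrite(f"pics/{n}{i}.png",cv2.resize(p[100:300,160:480],None,fx=2.4,fy=2.4))
    C=cloud(n,d)
    ms=[m for m in env.masks_of(n,"drum")]
    for m in ms[:2]:
        C2=C.copy();C2[~m["pixels"]|(d<=0)]=np.nan
        try: print(n,drumfit(C2,.38,y0,.64,y1))
        except Exception as e: pass
o=env.get_obs();print(o["eef_pos"],o["ft_force"],o["t"])
E
python3 look.py 2 -.16 .2
```

```text
scene {'center': array([ 0.5116, -0.049 ,  0.0537]), 'ang': np.float64(-5.62), 'len': np.float64(0.1402), 'rms': np.float64(0.0055), 'n': 736}
top {'center': array([ 0.4877, -0.0423,  0.055 ]), 'ang': np.float64(-6.07), 'len': np.float64(0.0972), 'rms': np.float64(0.0024), 'n': 339}
[ 0.51179941 -0.0244923   0.10166026] [-2.03306966  1.87585385 11.80024649] 4.7
  return _methods._mean(a, axis=axis, dtype=dtype,
  ret = ret.dtype.type(ret / rcount)
```

View pics/scene2.png

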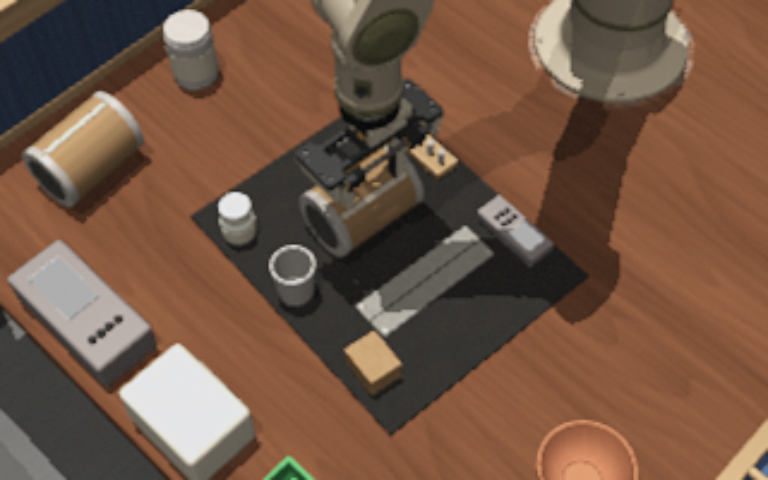

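Stroking works without slipping: the drum moved about 32 mm for 61 mm of fingertip travel. I'll continue this stroke on the falling arc, then lift and go back behind.

Call:
{"fn": "move_arm", "kwargs": {"motion": [{"dx": 0.3, "dy": 3, "dz": -0.5, "yaw": 0, "jaw": 70}, {"dx": 1, "dy": 10, "dz": -1.8, "yaw": 0, "jaw": 70}, {"dx": 1.8, "dy": 18, "dz": -3.7, "yaw": 0, "jaw": 70}, {"dx": 2.4, "dy": 24, "dz": -5.3, "yaw": 0, "jaw": 70}, {"dx": 2.8, "dy": 27.5, "dz": -6.4, "yaw": 0, "jaw": 70}, {"dx": 2.8, "dy": 28, "dz": -6.5, "yaw": 0, "jaw": 70}, {"dx": 2.8, "dy": 28, "dz": -6.5, "yaw": 0, "jaw": 70}]}}

```text
t: 5.4
eef_pos: [0.5147, 0.0044, 0.0952]
ee_rot: [-2.327, -2.109, -0.002]
ft_force: [-1.7, 4.4, 13.9]
grip_width: 0.756
```

Call:
{"fn": "move_arm", "kwargs": {"motion": [{"dx": 0, "dy": 0, "dz": 5, "yaw": 0, "jaw": 70}, {"dx": 0, "dy": 0, "dz": 25, "yaw": 0, "jaw": 70}, {"dx": -3, "dy": -30, "dz": 40, "yaw": 0, "jaw": 70}, {"dx": -7, "dy": -70, "dz": 40, "yaw": 0, "jaw": 70}, {"dx": -10, "dy": -100, "dz": 40, "yaw": 0, "jaw": 70}, {"dx": -10, "dy": -100, "dz": 40, "yaw": 0, "jaw": 70}]}}

```text
t: 6.0
eef_pos: [0.5037, -0.1015, 0.1351]
ee_rot: [2.334, 2.1, -0.001]
ft_force: [-0.6, -0.3, -0.9]
grip_width: 0.754
```

```bash
python3 look.py 3 -.16 .2 2>/dev/null
```

```text
scene {'center': array([ 0.5128, -0.0345,  0.0543]), 'ang': np.float64(-5.24), 'len': np.float64(0.1397), 'rms': np.float64(0.0049), 'n': 1105}
top {'center': array([ 0.5532, -0.0346,  0.0547]), 'ang': np.float64(-6.29), 'len': np.float64(0.0483), 'rms': np.float64(0.0021), 'n': 214}
[ 0.50447306 -0.09599055  0.13442661] [ 0.04529197  0.01853736 -0.09022471] 6.2
```

View pics/top3.png

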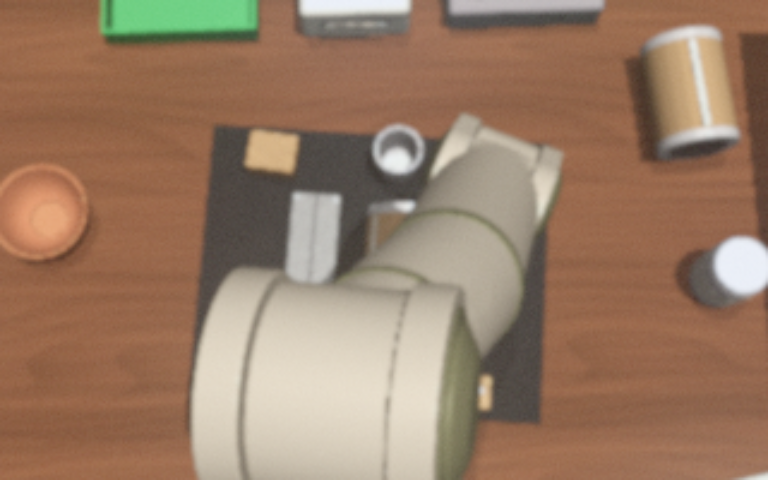

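The drum rests about 46 mm along, still parallel to the plate, and the scene camera gives 117 mm left to go. I'll do a second stroke the same way.

Call:
{"fn": "move_arm", "kwargs": {"motion": [{"dx": 3, "dy": 30, "dz": 0, "yaw": 0, "jaw": 70}, {"dx": 6, "dy": 57, "dz": 0, "yaw": 0, "jaw": 70}, {"dx": 6, "dy": 57, "dz": -15, "yaw": 0, "jaw": 70}, {"dx": 6, "dy": 57, "dz": -26, "yaw": 0, "jaw": 70}, {"dx": 6, "dy": 57, "dz": -30, "yaw": 0, "jaw": 70}, {"dx": 6, "dy": 57, "dz": -30.5, "yaw": 0, "jaw": 70}, {"dx": 6, "dy": 57, "dz": -30.5, "yaw": 0, "jaw": 70}]}}

```text
t: 6.9
eef_pos: [0.5098, -0.0403, 0.1042]
ee_rot: [-2.329, -2.107, 0.001]
ft_force: [-2.8, -0.9, 4.5]
grip_width: 0.753
```

Call:
{"fn": "move_arm", "kwargs": {"motion": [{"dx": 0.3, "dy": 3, "dz": -0.4, "yaw": 0, "jaw": 70}, {"dx": 1, "dy": 10, "dz": -0.5, "yaw": 0, "jaw": 70}, {"dx": 2, "dy": 20, "dz": -0.5, "yaw": 0, "jaw": 70}, {"dx": 3, "dy": 30, "dz": -0.7, "yaw": 0, "jaw": 70}, {"dx": 4, "dy": 40, "dz": -0.9, "yaw": 0, "jaw": 70}, {"dx": 5, "dy": 50, "dz": -1.8, "yaw": 0, "jaw": 70}, {"dx": 6, "dy": 60, "dz": -3.0, "yaw": 0, "jaw": 70}, {"dx": 7, "dy": 70, "dz": -4.8, "yaw": 0, "jaw": 70}, {"dx": 7.8, "dy": 78, "dz": -6.6, "yaw": 0, "jaw": 70}, {"dx": 8.4, "dy": 84, "dz": -8.1, "yaw": 0, "jaw": 70}, {"dx": 8.6, "dy": 86, "dz": -8.7, "yaw": 0, "jaw": 70}, {"dx": 8.6, "dy": 86, "dz": -8.7, "yaw": 0, "jaw": 70}]}}

```text
t: 8.1
eef_pos: [0.5187, 0.0472, 0.096]
ee_rot: [-2.327, -2.108, -0.001]
ft_force: [-3.3, 3.8, 13.9]
grip_width: 0.748
```

Call:
{"fn": "move_arm", "kwargs": {"motion": [{"dx": 0, "dy": 0, "dz": 0, "yaw": 0, "jaw": 70}, {"dx": 0, "dy": 0, "dz": 5, "yaw": 0, "jaw": 70}, {"dx": 0, "dy": 0, "dz": 25, "yaw": 0, "jaw": 70}, {"dx": -3, "dy": -30, "dz": 40, "yaw": 0, "jaw": 70}, {"dx": -7, "dy": -70, "dz": 40, "yaw": 0, "jaw": 70}, {"dx": -10, "dy": -100, "dz": 40, "yaw": 0, "jaw": 70}, {"dx": -10, "dy": -100, "dz": 40, "yaw": 0, "jaw": 70}, {"dx": -10, "dy": -100, "dz": 40, "yaw": 0, "jaw": 70}]}}

```text
t: 8.9
eef_pos: [0.5089, -0.0548, 0.1355]
ee_rot: [-2.331, -2.106, 0.0]
ft_force: [0.6, 0.5, 0.7]
grip_width: 0.751
```

```bash
python3 look.py 4 -.16 .2 2>/dev/null
```

```text
scene {'center': array([0.5172, 0.009 , 0.0543]), 'ang': np.float64(-5.83), 'len': np.float64(0.1401), 'rms': np.float64(0.0047), 'n': 1153}
[ 0.50909782 -0.05281524  0.13521938] [ 1.06817471 -0.11998913 -0.70326303] 9.1
```

View pics/scene4.png

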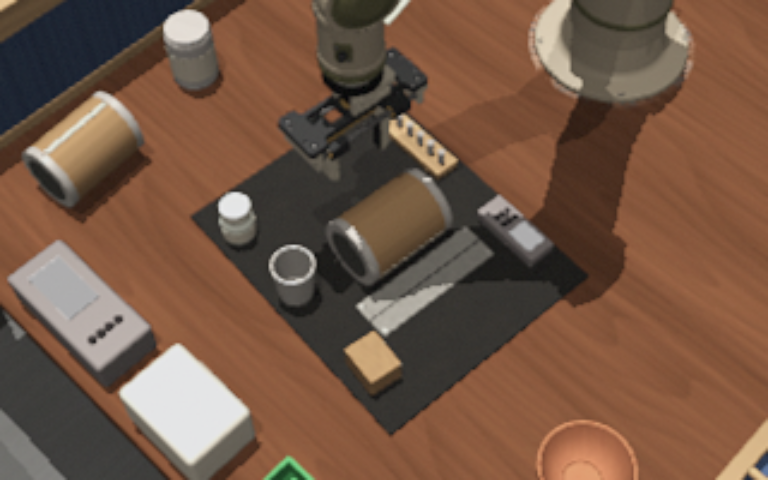

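Call:
{"fn": "move_arm", "kwargs": {"motion": [{"dx": 3, "dy": 30, "dz": 0, "yaw": 0, "jaw": 70}, {"dx": 6, "dy": 57, "dz": 0, "yaw": 0, "jaw": 70}, {"dx": 6, "dy": 57, "dz": -15, "yaw": 0, "jaw": 70}, {"dx": 6, "dy": 57, "dz": -27, "yaw": 0, "jaw": 70}, {"dx": 6, "dy": 57, "dz": -31, "yaw": 0, "jaw": 70}, {"dx": 6, "dy": 57, "dz": -31.3, "yaw": 0, "jaw": 70}, {"dx": 6, "dy": 57, "dz": -31.3, "yaw": 0, "jaw": 70}]}}

```text
t: 9.8
eef_pos: [0.5143, 0.0025, 0.1042]
ee_rot: [-2.329, -2.107, 0.001]
ft_force: [-3.1, 0.5, 6.0]
grip_width: 0.752
```

Call:
{"fn": "move_arm", "kwargs": {"motion": [{"dx": 0.3, "dy": 3, "dz": -0.3, "yaw": 0, "jaw": 70}, {"dx": 1, "dy": 10, "dz": -0.4, "yaw": 0, "jaw": 70}, {"dx": 2, "dy": 20, "dz": -0.4, "yaw": 0, "jaw": 70}, {"dx": 3, "dy": 30, "dz": -0.6, "yaw": 0, "jaw": 70}, {"dx": 4, "dy": 40, "dz": -0.9, "yaw": 0, "jaw": 70}, {"dx": 5, "dy": 50, "dz": -1.8, "yaw": 0, "jaw": 70}, {"dx": 6, "dy": 60, "dz": -3.0, "yaw": 0, "jaw": 70}, {"dx": 7, "dy": 70, "dz": -4.8, "yaw": 0, "jaw": 70}, {"dx": 7.8, "dy": 78, "dz": -6.6, "yaw": 0, "jaw": 70}, {"dx": 8.4, "dy": 84, "dz": -8.1, "yaw": 0, "jaw": 70}, {"dx": 8.6, "dy": 86, "dz": -8.7, "yaw": 0, "jaw": 70}, {"dx": 8.6, "dy": 86, "dz": -8.7, "yaw": 0, "jaw": 70}]}}

```text
t: 11.0
eef_pos: [0.5233, 0.0904, 0.0962]
ee_rot: [-2.326, -2.108, -0.001]
ft_force: [-4.8, 5.1, 17.0]
grip_width: 0.753
```

Call:
{"fn": "move_arm", "kwargs": {"motion": [{"dx": 0, "dy": 0, "dz": 0, "yaw": 0, "jaw": 70}, {"dx": 0, "dy": 0, "dz": 5, "yaw": 0, "jaw": 70}, {"dx": 0, "dy": 0, "dz": 25, "yaw": 0, "jaw": 70}, {"dx": -2, "dy": -40, "dz": 60, "yaw": 0, "jaw": 70}, {"dx": -2, "dy": -80, "dz": 80, "yaw": 0, "jaw": 70}, {"dx": -2, "dy": -120, "dz": 80, "yaw": 0, "jaw": 70}, {"dx": -2, "dy": -160, "dz": 80, "yaw": 0, "jaw": 70}, {"dx": -2, "dy": -200, "dz": 80, "yaw": 0, "jaw": 70}, {"dx": -2, "dy": -240, "dz": 80, "yaw": 0, "jaw": 70}, {"dx": -2, "dy": -270, "dz": 80, "yaw": 0, "jaw": 70}, {"dx": -2, "dy": -270, "dz": 80, "yaw": 0, "jaw": 70}]}}

```text
t: 12.1
eef_pos: [0.5207, -0.1865, 0.1757]
ee_rot: [2.335, 2.099, -0.002]
ft_force: [-0.1, -0.6, 0.4]
grip_width: 0.753
```

```bash
python3 look.py 5 -.16 .2 2>/dev/null
```

```text
scene {'center': array([0.5215, 0.0524, 0.0543]), 'ang': np.float64(-5.71), 'len': np.float64(0.1409), 'rms': np.float64(0.0047), 'n': 1194}
top {'center': array([0.5315, 0.0563, 0.0545]), 'ang': np.float64(-5.57), 'len': np.float64(0.111), 'rms': np.float64(0.0021), 'n': 1091}
[ 0.52145729 -0.18006266  0.17519499] [ 0.23667374  1.50574211 -0.01451786] 12.3
```

View pics/top5.png

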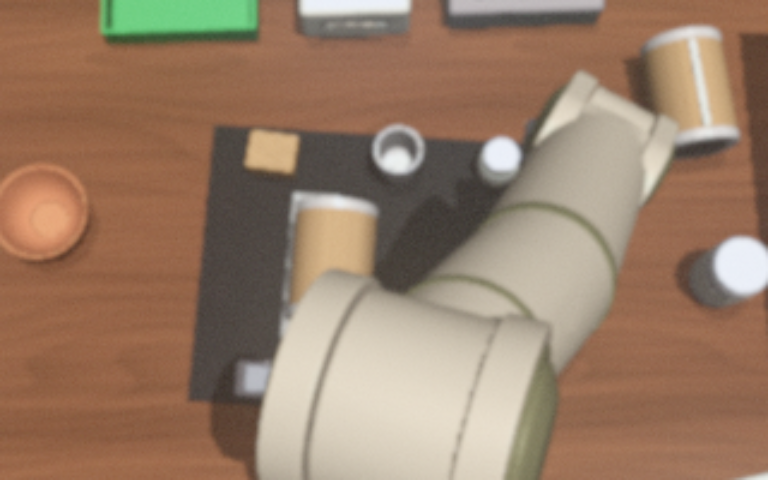

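View pics/scene5.png

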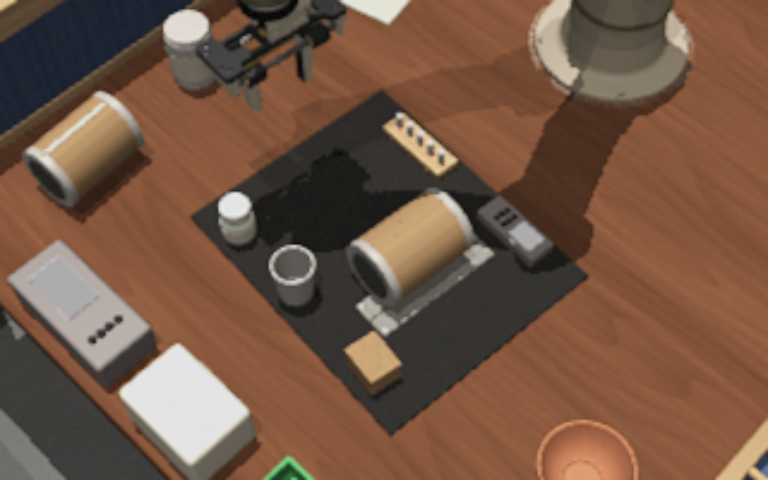

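Run:
```python
import numpy as np,cv2
from h import *
for n in("scene","top"):
    p=cv2.imread(f"pics/{n}0.png").astype(int)
    c=env.get_calibration(n);K=np.array(c["K"]);T=np.array(c["pose"])
    v,u=np.mgrid[:400,:640].astype(float)
    ray=np.stack([(u-K[0,2])/K[0,0],(v-K[1,2])/K[1,1],np.ones_like(u)],-1)@T[:3,:3].T
    o=T[:3,3]; s=(.005-o[2])/ray[...,2]; W=o+ray*s[...,None]
    # resample to 1mm orthophoto around plate in plate-aligned frame
    a=np.radians(-5.65);c0=np.array([.5195,.086])
    gx,gy=np.meshgrid(np.arange(-130,131),np.arange(-60,61))
    X=c0[0]+(gx*np.cos(a)-gy*np.sin(a))/1000;Y=c0[1]+(gx*np.sin(a)+gy*np.cos(a))/1000
    P=np.stack([X,Y,np.full_like(X,.005)],-1)-o;Pc=P@T[:3,:3]
    mu=(K[0,0]*Pc[...,0]/Pc[...,2]+K[0,2]).astype(np.float32);mv=(K[1,1]*Pc[...,1]/Pc[...,2]+K[1,2]).astype(np.float32)
    im=cv2.remap(cv2.imread(f"pics/{n}0.png"),mu,mv,cv2.INTER_CUBIC)
    g=cv2.cvtColor(im,6).astype(float)
    cv2.imwrite(f"pics/ortho_{n}.png",cv2.resize(im,None,fx=2.5,fy=2.5))
    def edges(pr,off):
        h=(np.percentile(pr,10)+np.percentile(pr,80))/2; k=np.where(pr>h)[0]
        f=lambda i,j:i+(h-pr[i])/(pr[j]-pr[i])*(j-i)
        return round(f(k[0]-1,k[0])-off,1),round(f(k[-1],k[-1]+1)-off,1)
    for lo,hi in((-90,-50),(-30,30),(50,90)):
        print(n,"y edges",edges(g[:,130+lo:130+hi].mean(1),60), "line",np.argmin(g[50:72,130+lo:130+hi].mean(1))-10)
    r=g[40:55].mean(0);r2=g[66:80].mean(0)
    for q in(r,r2):print(n,"x edges",edges(np.convolve(q,np.ones(1),'same')[15:245],115))
```

```text
scene y edges (np.float64(-31.9), np.float64(29.7)) line -1
scene y edges (np.float64(-31.8), np.float64(29.6)) line -1
scene y edges (np.float64(-31.9), np.float64(29.6)) line -1
scene x edges (np.float64(-100.1), np.float64(101.8))
scene x edges (np.float64(-98.5), np.float64(100.5))
top y edges (np.float64(-30.3), np.float64(32.9)) line 2
top y edges (np.float64(-30.3), np.float64(32.9)) line 1
top y edges (np.float64(-30.4), np.float64(32.8)) line 2
top x edges (np.float64(-100.3), np.float64(100.8))
top x edges (np.float64(-99.8), np.float64(100.9))
```

View pics/ortho_top.png

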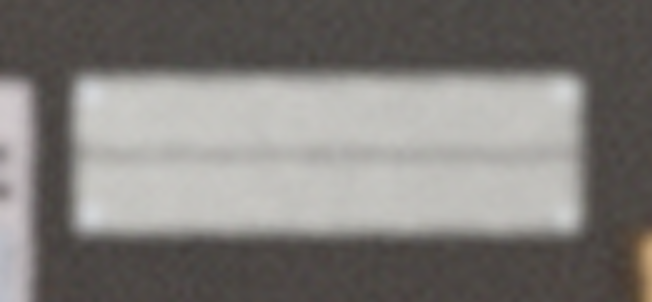

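```bash
cat > sil.py <<'E'
from h import *
from scipy.optimize import minimize
def render(n,q,sc=4):
    c=env.get_calibration(n);K=np.array(c["K"]);T=np.array(c["pose"])
    x,y,a=q;t=np.linspace(0,2*np.pi,60,endpoint=False)
    ax=np.array([np.cos(a),np.sin(a),0]);b=np.array([-np.sin(a),np.cos(a),0])
    P=[np.array([x,y,.054])+ax*e*.07+.05*(np.cos(t)[:,None]*b+np.sin(t)[:,None]*[0,0,1]) for e in(-1,1)]
    Pc=(np.vstack(P)-T[:3,3])@T[:3,:3]
    uv=Pc[:,:2]/Pc[:,2:]*[K[0,0],K[1,1]]+[K[0,2],K[1,2]]
    h=cv2.convexHull(((uv+.5)*sc).astype(np.float32)).astype(np.float32)
    m=np.zeros((400*sc,640*sc),np.uint8);cv2.fillConvexPoly(m,np.round(h*16).astype(np.int32),1,shift=4)
    return cv2.resize(m.astype(np.float32),(640,400),interpolation=cv2.INTER_AREA)
def fit(n,mask,q0,valid=None):
    mk=mask.astype(np.float32)
    w=1 if valid is None else valid
    f=lambda z:(np.abs(render(n,[z[0]/1e3,z[1]/1e3,np.radians(z[2])])-mk)*w).sum()
    r=minimize(f,[q0[0]*1e3,q0[1]*1e3,q0[2]],method="Nelder-Mead",options=dict(initial_simplex=np.array([q0[0]*1e3,q0[1]*1e3,q0[2]])+np.array([[0,0,0],[6,0,0],[0,6,0],[0,0,3]])))
    return r.x.round(2),round(r.fun,1),mk.sum()
E
python3 - <<'E'
from sil import *
p,d=env.capture("scene")
ms=env.masks_of("scene","drum")
for m in ms[:2]:
    r,c=m["location"]
    P=cloud("scene",d)[int(r),int(c)]
    if P[1]>-.2:
        print(fit("scene",m["pixels"],(.522,.054,-5.6)))
E
```

```text
(array([518.85,  51.41,  -5.52]), np.float64(50.2), np.float32(1494.0))
```

The plate's middle line lies at -5.65°, parallel to the drum (-5.5 to -5.7°), and about 32 mm remain. I'll do a final stroke of about 31 mm, then measure with the arm out of the way.

Call:
{"fn": "move_arm", "kwargs": {"motion": [{"dx": 0, "dy": 45, "dz": -10, "yaw": 0, "jaw": 70}, {"dx": 0, "dy": 90, "dz": -20, "yaw": 0, "jaw": 70}, {"dx": 0, "dy": 135, "dz": -30, "yaw": 0, "jaw": 70}, {"dx": -1, "dy": 180, "dz": -40, "yaw": 0, "jaw": 70}, {"dx": -2, "dy": 226, "dz": -40, "yaw": 0, "jaw": 70}, {"dx": -2, "dy": 226, "dz": -55, "yaw": 0, "jaw": 70}, {"dx": -2, "dy": 226, "dz": -67, "yaw": 0, "jaw": 70}, {"dx": -2, "dy": 226, "dz": -71, "yaw": 0, "jaw": 70}, {"dx": -2, "dy": 226, "dz": -71.3, "yaw": 0, "jaw": 70}, {"dx": -2, "dy": 226, "dz": -71.3, "yaw": 0, "jaw": 70}]}}

```text
t: 13.4
eef_pos: [0.5189, 0.0435, 0.1042]
ee_rot: [-2.331, -2.105, 0.002]
ft_force: [-1.3, 0.1, 2.2]
grip_width: 0.754
```

Call:
{"fn": "move_arm", "kwargs": {"motion": [{"dx": 0.2, "dy": 2, "dz": -0.6, "yaw": 0, "jaw": 70}, {"dx": 0.8, "dy": 8, "dz": -0.7, "yaw": 0, "jaw": 70}, {"dx": 1.7, "dy": 17, "dz": -0.7, "yaw": 0, "jaw": 70}, {"dx": 2.6, "dy": 26, "dz": -0.7, "yaw": 0, "jaw": 70}, {"dx": 3.5, "dy": 35, "dz": -0.8, "yaw": 0, "jaw": 70}, {"dx": 4.4, "dy": 44, "dz": -1.1, "yaw": 0, "jaw": 70}, {"dx": 5.2, "dy": 52, "dz": -1.7, "yaw": 0, "jaw": 70}, {"dx": 5.8, "dy": 58, "dz": -2.3, "yaw": 0, "jaw": 70}, {"dx": 6.1, "dy": 61, "dz": -2.6, "yaw": 0, "jaw": 70}, {"dx": 6.2, "dy": 62, "dz": -2.7, "yaw": 0, "jaw": 70}, {"dx": 6.2, "dy": 62, "dz": -2.7, "yaw": 0, "jaw": 70}]}}

```text
t: 14.5
eef_pos: [0.5254, 0.1069, 0.1022]
ee_rot: [-2.329, -2.106, -0.0]
ft_force: [-4.2, 2.8, 13.8]
grip_width: 0.753
```

Call:
{"fn": "move_arm", "kwargs": {"motion": [{"dx": 0, "dy": 0, "dz": 0, "yaw": 0, "jaw": 70}, {"dx": 0, "dy": 0, "dz": 5, "yaw": 0, "jaw": 70}, {"dx": 0, "dy": 0, "dz": 30, "yaw": 0, "jaw": 70}, {"dx": -2, "dy": -40, "dz": 65, "yaw": 0, "jaw": 70}, {"dx": -2, "dy": -80, "dz": 100, "yaw": 0, "jaw": 70}, {"dx": -2, "dy": -120, "dz": 120, "yaw": 0, "jaw": 70}, {"dx": -2, "dy": -165, "dz": 120, "yaw": 0, "jaw": 70}, {"dx": -2, "dy": -210, "dz": 120, "yaw": 0, "jaw": 70}, {"dx": -2, "dy": -250, "dz": 120, "yaw": 0, "jaw": 70}, {"dx": -2, "dy": -290, "dz": 120, "yaw": 0, "jaw": 70}, {"dx": -2, "dy": -330, "dz": 120, "yaw": 0, "jaw": 70}, {"dx": -2, "dy": -360, "dz": 120, "yaw": 0, "jaw": 70}]}}

```text
t: 15.7
eef_pos: [0.523, -0.2568, 0.2218]
ee_rot: [2.331, 2.104, -0.001]
ft_force: [0.2, 1.0, 0.0]
grip_width: 0.753
```

```bash
python3 look.py 6 -.16 .2 2>/dev/null
python3 - <<'E'
from sil import *
for n in("scene","top"):
    p,d=env.capture(n)
    for m in env.masks_of(n,"drum")[:3]:
        r,c=m["location"];P=cloud(n,d)[int(r),int(c)]
        if P[1]>-.2: print(n,fit(n,m["pixels"],(.522,.084,-5.6)))
E
```

```text
scene {'center': array([0.5247, 0.0828, 0.0541]), 'ang': np.float64(-5.27), 'len': np.float64(0.1396), 'rms': np.float64(0.0049), 'n': 1214}
top {'center': array([0.5208, 0.0878, 0.0544]), 'ang': np.float64(-5.83), 'len': np.float64(0.1385), 'rms': np.float64(0.0031), 'n': 1583}
[ 0.52320367 -0.25412663  0.22133804] [ 0.55809898  0.2663034  -0.24111472] 15.9
scene (array([523.1 ,  81.73,  -4.33]), np.float64(106.1), np.float32(1669.0))
top (array([522.14,  86.82,  -5.7 ]), np.float64(113.1), np.float32(1656.0))
top (array([617.93, 126.22, -70.06]), np.float64(1969.1), np.float32(328.0))
```

View pics/top6.png

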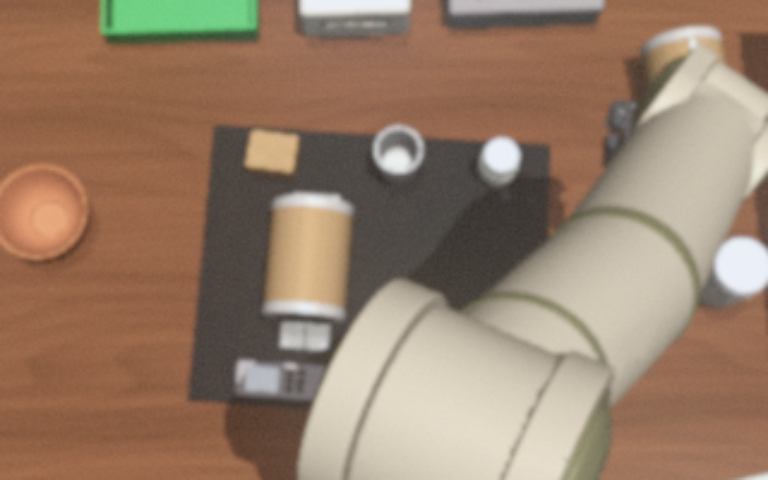

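View pics/scene6.png

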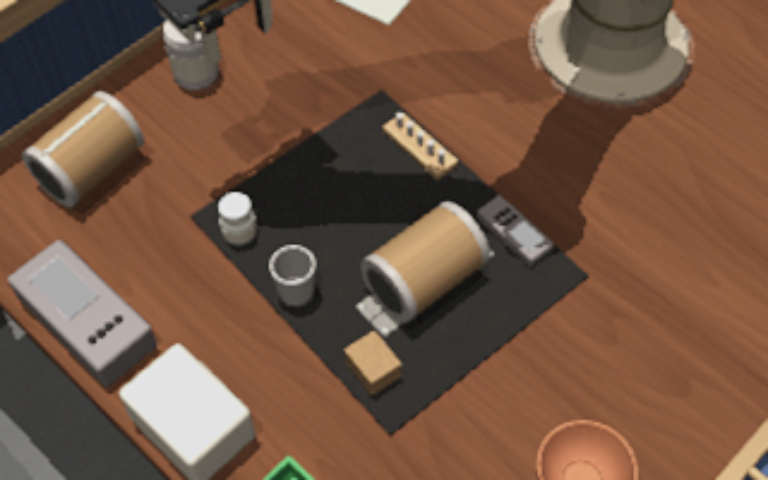

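Run:
```python
from sil import *
C0={"scene":(.5204,.0849),"top":(.5199,.0873)}
a=np.radians(-5.65)
out=[]
for n,(r0,r1,c0,c1) in {"scene":(175,245,300,380),"top":(170,255,250,330)}.items():
    p,d=env.capture(n)
    S=10
    im=cv2.resize(p[r0:r1,c0:c1],None,fx=S,fy=S,interpolation=cv2.INTER_CUBIC)
    c=env.get_calibration(n);K=np.array(c["K"]);T=np.array(c["pose"])
    def pr(P):
        Pc=(np.atleast_2d(P)-T[:3,3])@T[:3,:3];uv=Pc[:,:2]/Pc[:,2:]*[K[0,0],K[1,1]]+[K[0,2],K[1,2]]
        return np.round((uv-[c0,r0]+.5)*S).astype(np.int32)
    x,y=C0[n]
    for q,col in(((x,y,a),(0,0,255)),):
        ax=np.array([np.cos(a),np.sin(a),0]);b=np.array([-np.sin(a),np.cos(a),0]);t=np.linspace(0,2*np.pi,80)
        P=[np.array([x,y,.054])+ax*e*.07+.05*(np.cos(t)[:,None]*b+np.sin(t)[:,None]*[0,0,1]) for e in(-1,1)]
        h=cv2.convexHull(pr(np.vstack(P)));cv2.polylines(im,[h],True,col,1)
        for Q in P: cv2.polylines(im,[pr(Q)],False,(255,0,255),1)
        pl=np.array([[x,y,.005]]*4)+np.array([ax*i*.1+b*j*.03 for i,j in((-1,-1),(1,-1),(1,1),(-1,1))])
        cv2.polylines(im,[pr(pl)],True,(0,255,0),1)
        cv2.polylines(im,[pr(np.array([[x,y,.005]]*2)+0),pr(np.array([[x,y,.005]+ax*.1,[x,y,.005]-ax*.1]))],False,(0,255,0),1)
    im=im[:600*1,:800] if im.shape[0]<=600 else cv2.resize(im,None,fx=.7,fy=.7)
    cv2.imwrite(f"pics/ov_{n}.png",im)
```

View pics/ov_scene.png

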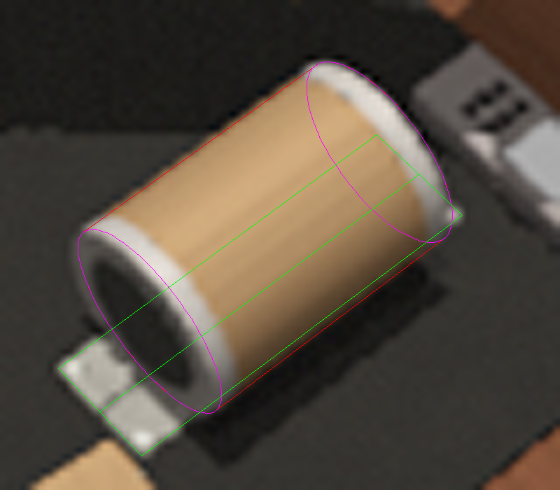

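View pics/ov_top.png

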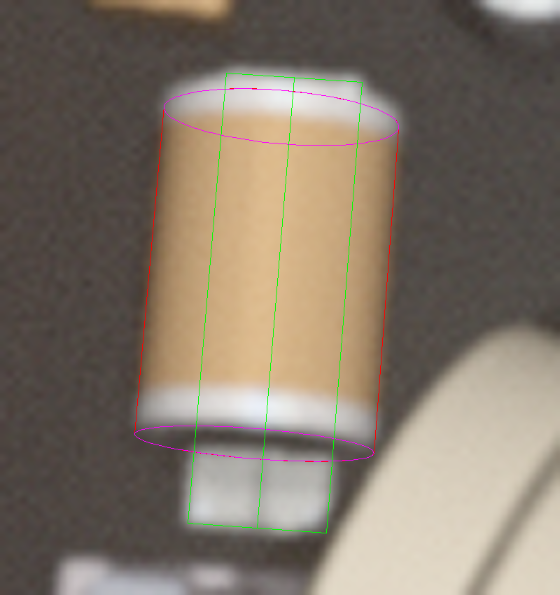

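Run:
```python
from h import *
a=cv2.imread("pics/scene6.png").astype(int)
for i in range(6): p,d=env.capture("scene")
b=cv2.resize(p[100:300,160:480],None,fx=2.4,fy=2.4).astype(int)
s=np.s_[190:330,340:500];print(np.abs(a-b)[s].mean(),np.abs(a-b)[s].max(),env.get_obs()["t"])
p0=cv2.imread("pics/scene0.png")
for q in("jar","cup","carton","rack","handset","can","bowl"):
    r=env.spot_in("scene",q);print(q,[(x["location"],round(x["score"],2)) for x in r[:2]])
```

```text
0.9163392857142857 69 16.5
jar [([191.7, 257.2], 0.75), ([209.0, 336.0], 0.22)]
cup [([211.5, 280.2], 0.7)]
carton []
rack [([162.6, 335.4], 0.95), ([289.8, 404.6], 0.65)]
handset [([195.8, 374.4], 0.62), ([125.6, 236.2], 0.53)]
can [([125.9, 234.9], 0.71)]
bowl [([294.3, 405.6], 0.89), ([191.9, 257.0], 0.5)]
```

```bash
python3 -c "
from h import *
print(env.close_job())"
```

```text
the job is handed in; nothing more can be done
None
```

I rolled the left-hand drum about 164 mm onto the plate with four strokes of the open fingertips along its top. The forces I read between moves stayed below about 20 N. I then lifted clear, moved the arm away and handed the job in at about 17 s.

**Across the middle line:** the four measurements put the drum's axis between 3 mm short of the line and 0.5 mm past it, about 1.5 mm short on average. I left it there, as another nudge would have been about the size of the measurement error.

**Squareness:** three of the four angle readings were within 0.4° of the plate's -5.65°. The scene camera's outline fit gave -4.3°, 1.3° off. Its mask fitted poorly, and the overlay showed the drum square, so I did not trust that reading.

**Along the plate:** the drum is about 2–3 mm off centre, away from the robot, with readings between 1 and 4 mm. I did not correct this.

**Stillness:** pictures about 0.8 s apart showed no sign of the drum moving. Mean pixel change around it was about 1 grey level, with a few isolated pixels changing more, up to 69.

**Other things:** the jar, cup, rack, handset, can and bowl were found where they stood at the start. The detector missed the carton in that check, but it showed in its place in the last pictures.

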